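Refit the hob knob and hold it pressed in

ROBOT

A 6-joint arm with a two-finger parallel gripper is mounted at the origin on a cart in front of the work surface, level with it; the furniture and walls round the work are solid. World frame = base frame: x ahead of the robot, y to its left, z up, the work surface at z = 0. Lengths are in m, angles in degrees, forces in N, time in s.
With the tool pointing down it reaches from about 0.325 to 0.85 m from the base axis. Payload 15.5 kg.
Tool frame: the origin (TCP) lies midway between the tips of the shut fingers; the grasp point (between the pads) lies 19 mm behind it; z points along the fingers, y is the line along which they close (so a half turn about z gives the same grasp; the last joint's range is limited). The gripper opens to 91 mm and grips with 3 to 60 N. Pads are 32 mm wide; open, the fingers measure 118 mm over their backs; the gripper's body (76 mm by 178 mm) begins 60 mm behind the grasp point.
Start: joints at [-81.79, 28.281, 77.091, -0, 74.628, -5.472], TCP at [0.148, -0.607, 0.214] pointing down, gripper open.
Joint ranges: [-166.48, 166.48], [-47.26, 123.95], [12.59, 153.08], [-70.14, 250.14], [6.76, 159.57], [-176.63, 176.63]. Speed limits (degrees/s): [108.29, 108.29, 147.25, 172.46, 172.46, 172.46].

INTERFACE

Orientations are given as a 3x3 rotation matrix whose columns are the frame's x, y, z axes.
In Python, from bench import ctrl gives the robot as it stands. The module is installed in compiled form; this text tells all that it offers. Calls block until the motion is done:
- ctrl.goto(position, orientation): joint-space move of the TCP to a pose.
- ctrl.move_l(position, vel=0.15, ori=None, contact_N=None): straight line of the TCP; ori=None keeps the orientation; vel is the mean speed in m/s. With contact_N (N) it stops when the force on the tool has changed by that much, and returns True; else False.
- ctrl.movej(angles): joint-space move.
- ctrl.command_gripper(opening): opening from 0.0 (shut) to 1.0 (fully open); the grip force is fixed at half the most; returns when the fingers have stopped.
- ctrl.sleep(seconds).
- ctrl.ik(position, orientation): joint angles nearest the present ones, or None.
- ctrl.read_camera(name): name is "scene" or "top" or "wrist"; returns the picture (400x640x3 uint8, blue, green, red); there is no depth.
- ctrl.camera_params(name): a dict with "fx", "fy", "cx", "cy" (pixels), "pose" (4x4, takes a point from camera to world coordinates); the wrist camera has in their place "T_tool_cam" (4x4, takes a point from camera to tool coordinates, whose origin is the TCP and whose axes are the flange's). Camera axes: x right, y up, looking along -z (the intrinsics and any distortion apply to the point x, -y, -z); pixel columns grow to the right and rows downward; lengths in m; the calibration is good to about 2 mm. A picture is of the moment at which its call begins: read the wrist's pose just before it. camera_params takes no time and is no camera call.
A pose or a line that the arm cannot do raises ctrl.MotionError and nothing moves.
- ctrl.sign_off(): hands the job in; it is judged then, once.
Readings, each from a call of its own:
- ctrl.current_t(): time.
- ctrl.current_q(): joint angles.
- ctrl.current_dq(): joint speeds.
- ctrl.current_effort(): joint torques, N m.
- ctrl.current_tool_pos(): TCP position.
- ctrl.current_eef_rot(): TCP orientation.
- ctrl.current_contact_force(): force on the tool from outside, world axes, zero at the start.
- ctrl.current_wrist_torque(): the same for the moment, N m.
- ctrl.current_grip_width(): opening from 0.0 (shut) to 1.0 (fully open).
- ctrl.current_grasp_force(): force on a finger pad.
Only numpy, scipy, OpenCV 4.12 (cv2) and the standard library are available. Lean on these libraries where they do the work, as an engineer would, in place of code of your own. Each camera call takes 0.05 s, during which the arm holds its last target. There are 200 camera calls.

TASK

One control knob of the table-top gas hob was pulled off for cleaning and stands on the worktop. Pick it up, turn it so that its pointer lies over the flat of the bare shaft, push it fully home on that shaft, then press it down against the spring as far as it goes and keep it there. Finish while still gripping the knob and holding it pressed down; leave the other things on the worktop where they are.

Things in the scene. Friction and masses are not known exactly. Their poses are not given: they have to be found in the camera images.
- hob: Fixed two-burner gas hob, steel, 260 (x) x 440 (y) x 65 mm high; origin on the worktop under its middle, x away from its front. Two valves stand on its top, 95 mm in front of the middle and 100 mm left and right: one (either side) carries a fixed knob like the loose one, the other is bare. Pan supports behind them reach 101 mm above the worktop, 50 mm or more from the valve axes.
- valve: The bare valve: a fixed dark collar (33 mm across, 2 mm high) with the sprung shaft in it. Origin on the shaft's axis at the hob's top, 65 mm above the worktop; axes as for shaft_tip. A low rib runs out from the collar on the side of the shaft's flat, to 39 mm from the axis. Its direction on the hob differs from start to start.
- shaft_tip (a point): Middle of the top end of the bare upright steel shaft, 91 mm above the worktop, 26 mm above the hob's top. z up; +x points square out of the shaft's flat. The shaft is 14 mm across with one flat 3.5 mm from its axis; its last 4 mm taper to about half that width. It does not turn, but slides down on a spring.
- shaft (a joint): Downward travel of the bare shaft on its spring: 0 = up, 0.006 m = fully pressed. The spring pushes back with 3 N at the top and 9 N at full travel.
- knob_grip (a point): On the loose black knob's axis, 37 mm above its underside, in the grip bar. Axes as knob. The bar runs along x from 16 to 46 mm above the underside, 39 mm long, with parallel sides 18 mm apart (facing +y and -y). Below it is a round drum 43 mm across and 16 mm high; fingertips that grip the bar must stay above it.
- knob_bore (a point): Middle of the closed upper end of the knob's bore, on its axis, 14 mm above its underside; axes as knob. The bore opens downwards, 14 mm deep, D-shaped: 15.5 mm across, flat on the pointer's side (+x) 4.25 mm from the axis. It passes over the shaft only with knob +x within about 8 degrees of shaft +x. Fully home, this point touches shaft_tip.
- knob: The loose black knob, about 60 g, 46 mm high, standing on the worktop, bore down; origin at the middle of its underside, z up, +x towards its pointer: the end of the grip bar that narrows to a nose and bears a white line (the other end is broad). Fully home on the shaft, its underside is 12 mm above the hob's top, or 6 mm when pressed all the way.
- jam_jar_mid (a point): Loose glass jam jar with a lid, 64 mm wide, 89 mm high; this is its middle. To be left alone.
- carton_mid (a point): Loose small carton, 33 x 96 mm, 57 mm high; its middle. To be left alone.
- spice_jar_mid (a point): Loose spice jar, 41 mm wide, 105 mm high; its middle. To be left alone.

How it is judged (in metres and radians):
On the way, in this order (a step that is already met when the one before it is completed fails the run):
1. the gripper lifts the knob clear of the worktop (height (world z) of knob_bore above 0.045 m and contact force between the fingers and knob above 3 N), for 0.1 s.
2. the knob goes over the bare shaft with its flat on the shaft's flat (z of shaft_tip in the frame of knob_bore above -0.008 m and horizontal distance between knob_bore and shaft_tip below 0.003 m and angle between the x axis of knob_bore and the x axis of shaft_tip, either way round below 0.2 rad and angle between knob_bore's own z axis and vertical below 0.12 rad).
At the end, for the whole second after the job is handed in: Knob home on the bare shaft (bore's end within 3 mm of the tip, upright within 7 degrees, pointer within 11 degrees of the flat), at rest, still gripped (over 15 N on the fingers) and pressing the shaft down at least 4.5 of its 6 mm with more than 3 N (distance between knob_bore and shaft_tip below 0.003 m and horizontal distance between knob_bore and shaft_tip below 0.003 m and angle between the x axis of knob_bore and the x axis of shaft_tip, either way round below 0.2 rad and angle between knob_bore's own z axis and vertical below 0.12 rad and value of joint shaft above 0.0045 m and contact force between knob and valve above 3 N and contact force between the fingers and knob above 15 N and linear speed of knob below 0.02 m/s); the arm keeps its last pose, push and grip.
It fails at once if a bystander (jam jar, carton or spice jar) is moved more than 4 cm (distance of any of jam_jar_mid, carton_mid, spice_jar_mid from where it was at the start of the episode above 0.04 m).
It also fails if it takes over 42 s, if anything falls off the work surface, if the arm or the gripper's body presses on something with over 40 N, if the wrist force passes 120 N, or if a joint passes its speed limit or range.

## Working session

There is one attempt and no reset: what is moved stays moved. The work goes in short steps, each a Python script; the robot and the scene stay as the last script left them, time stands still between calls to the robot, and variables do not carry over. Pictures are saved under pics/ and viewed, at most 10 in all, crops included, and the job is handed in when it is done.

```bash
mkdir -p pics; python3 - <<'E'
from bench import ctrl
import cv2,numpy as np
np.set_printoptions(precision=4,suppress=True)
a=[]
for n in("scene","top","wrist"):
    im=ctrl.read_camera(n);cv2.imwrite(f"pics/{n}0.png",im)
    p=ctrl.camera_params(n);print(n,p)
print(ctrl.current_t(),ctrl.current_eef_rot())
E
```

```text
scene {'fx': 398.3897564433054, 'fy': 398.3897564433054, 'cx': 320.4218017692883, 'cy': 201.37147018495443, 'pose': array([[-0.5586,  0.6002, -0.5724, -0.1434],
       [-0.8293, -0.3951,  0.3951,  0.3596],
       [ 0.011 ,  0.6954,  0.7185,  0.89  ],
       [ 0.    ,  0.    ,  0.    ,  1.    ]])}
top {'fx': 476.4862018095217, 'fy': 476.4862018095217, 'cx': 327.6995066807449, 'cy': 193.10794363565503, 'pose': array([[ 0.025 ,  0.9971, -0.0723,  0.4258],
       [-0.9996,  0.026 ,  0.0131, -0.0596],
       [ 0.015 ,  0.072 ,  0.9973,  1.231 ],
       [ 0.    ,  0.    ,  0.    ,  1.    ]])}
wrist {'fx': 295.19784618577796, 'fy': 295.19784618577796, 'cx': 322.30061333944315, 'cy': 198.67433079636433, 'T_tool_cam': array([[-0.0001,  0.9559,  0.2936,  0.0837],
       [ 1.    ,  0.    ,  0.0004, -0.0004],
       [ 0.0003,  0.2936, -0.9559, -0.1712],
       [ 0.    ,  0.    ,  0.    ,  1.    ]])}
0.15 [[ 0.9716  0.2365 -0.0001]
 [ 0.2365 -0.9716  0.0009]
 [ 0.0001 -0.0009 -1.    ]]
```

View pics/top0.png

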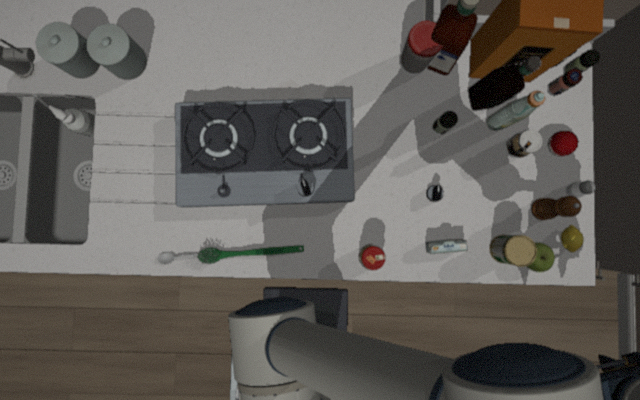

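View pics/scene0.png

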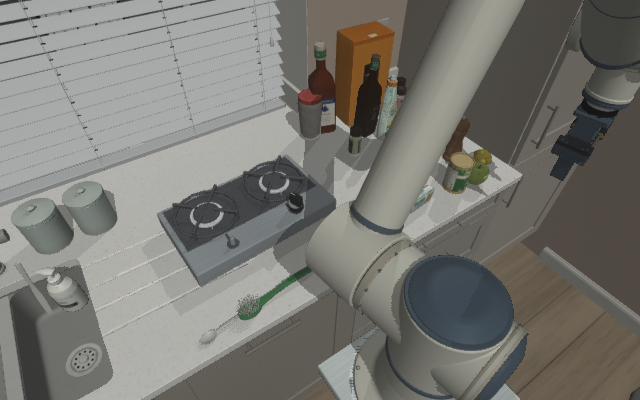

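The top view shows the loose knob near (435,191), the bare valve near (224,187) and the fixed knob near (306,184). The bystanders are a jam jar at (373,258), a carton at (446,246) and a spice jar at (445,122). I'll zoom in and compute positions.

```bash
cat > h.py <<'E'
from bench import ctrl
import cv2,numpy as np
np.set_printoptions(precision=4,suppress=True)
def pose(n):
    p=ctrl.camera_params(n)
    if n!="wrist": return p,p["pose"]
    T=np.eye(4);T[:3,:3]=ctrl.current_eef_rot();T[:3,3]=ctrl.current_tool_pos()
    return p,T@p["T_tool_cam"]
def cast(p,P,uv,z):
    u,v=uv;d=P[:3,:3]@np.array([(u-p["cx"])/p["fx"],-(v-p["cy"])/p["fy"],-1])
    return P[:3,3]+d*(z-P[2,3])/d[2]
def proj(p,P,X):
    c=P[:3,:3].T@(np.asarray(X)-P[:3,3]);return np.array([p["cx"]-p["fx"]*c[0]/c[2],p["cy"]+p["fy"]*c[1]/c[2]])
def down(yaw):  # tool x axis at yaw (deg), z down
    c,s=np.cos(np.radians(yaw)),np.sin(np.radians(yaw))
    return np.array([[c,s,0],[s,-c,0],[0,0,-1.]])
E
python3 - <<'E'
from h import *
im=cv2.imread("pics/top0.png")
a=[cv2.resize(im[v-25:v+25,u-25:u+25],(390,390),interpolation=cv2.INTER_CUBIC) for u,v in((435,191),(224,187))]
cv2.imwrite("pics/c1.png",cv2.convertScaleAbs(np.hstack(a),alpha=1.6))
p,P=pose("top")
for n,uv,z in(("knob",(435,191),.03),("valve",(224,187),.075),("jam",(373,258),.089),("carton",(446,246),.057),("spice",(445,120),.105),("hob c1",(176,103),.065),("c2",(352,100),.065),("c3",(355,203),.065),("c4",(177,206),.065)):print(n,cast(p,P,uv,z))
E
```

```text
knob [ 0.5254 -0.3474  0.03  ]
valve [0.518  0.1772 0.075 ]
jam [ 0.3565 -0.1865  0.089 ]
carton [ 0.3882 -0.3693  0.057 ]
spice [ 0.6911 -0.3521  0.105 ]
hob c1 [0.7242 0.3061 0.065 ]
c2 [ 0.7444 -0.1297  0.065 ]
c3 [ 0.4878 -0.1425  0.065 ]
c4 [0.4693 0.2915 0.065 ]
```

View pics/c1.png

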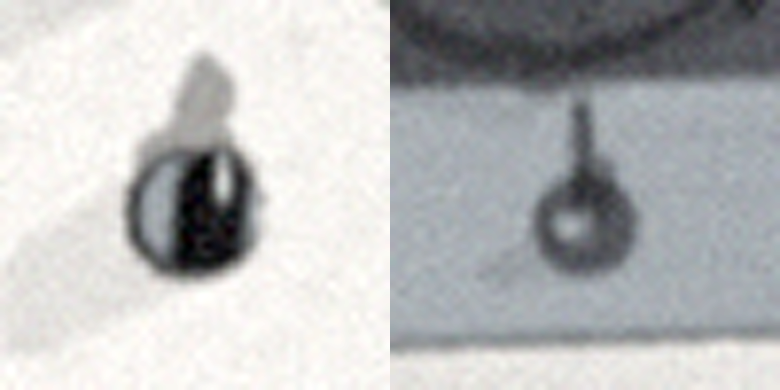

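The knob's white line points up in the image, roughly +x, and the bare valve's rib also points roughly +x. The hob yaw is about 2.6°. Next I'll take wrist close-ups of both.

```bash
python3 - <<'E'
from h import *
def look(n,xy,z,yaw):
    ctrl.goto([*xy,z],down(yaw)); ctrl.sleep(.15)
    p,P=pose("wrist"); im=ctrl.read_camera("wrist"); np.save(f"pics/{n}.npy",P); cv2.imwrite(f"pics/{n}.png",im); return im
a=look("k1",(.525,-.347),.15,0)
b=look("v1",(.518,.177),.19,0)
cv2.imwrite("pics/c2.png",cv2.convertScaleAbs(np.hstack([i[40:360,120:520] for i in(a,b)]),alpha=1.5))
print(ctrl.current_t(),ctrl.current_q())
E
```

```text
4.1417 [ 12.5522  23.5549  89.8903  -0.0011  66.5618 102.6055]
```

View pics/c2.png

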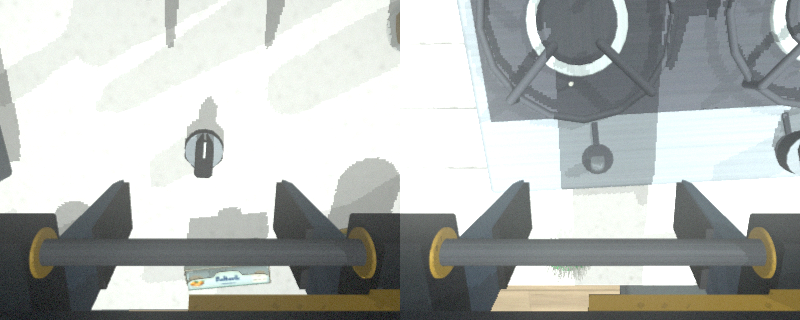

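The wrist view puts the knob at full-frame (324,190) and the valve at (317,198), with the rib pointing up. I'll enlarge both before segmenting.

```bash
python3 - <<'E'
from h import *
a=cv2.imread("pics/k1.png")[150:225,287:362];b=cv2.imread("pics/v1.png")[145:220,280:355]
s=[cv2.resize(i,(390,390),interpolation=cv2.INTER_NEAREST) for i in(a,b)]
cv2.imwrite("pics/c3.png",cv2.convertScaleAbs(np.hstack(s),alpha=1.5))
E
```

```text
(no output)
```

View pics/c3.png

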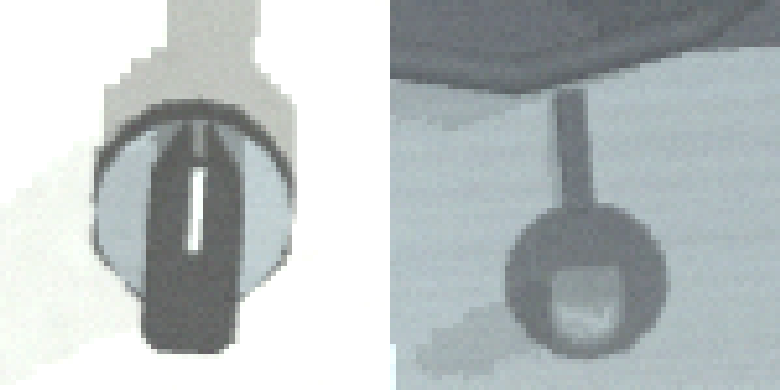

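```bash
python3 - <<'E'
from h import *
p=ctrl.camera_params("wrist")
def C(n,pts,z,o):
    P=np.load(f"pics/{n}.npy"); return np.array([cast(p,P,((x/5.2+o[0]-.5),(y/5.2+o[1]-.5)),z) for x,y in pts])
k=(287,150);v=(280-75,145)
ang=lambda a,b:np.degrees(np.arctan2(*(a-b)[1::-1]))
w=C("k1",[(200,168),(194,254)],.046,k);print("white",w,ang(w[0],w[1]))
e=C("k1",[(142,352),(235,352)],.046,k);print("broad end",e,e.mean(0))
d=C("k1",[(96,205),(294,205)],.016,k);print("drum y",d,d.mean(0))
d=C("k1",[(196,100)],.0,k);print("drum front bottom x",d)
c=C("v1",[(505,280),(667,280)],.066,v);print("collar y",c,c.mean(0))
c=C("v1",[(586,202)],.065,v);c2=C("v1",[(586,358)],.067,v);print("collar x",c,c2,(c+c2)/2)
# rib: dark mask, per-row middle
im=cv2.imread("pics/v1.png");P=np.load("pics/v1.npy");g=cv2.cvtColor(im,7-1).astype(float)
pts=[]
for r in range(164,183):
    row=g[r,305:330];t=(row.max()+row.min())/2;m=np.where(row<t)[0]
    wt=row.max()-row;wt[wt<.4*wt.max()]=0;pts.append(cast(p,P,(305+(wt*np.arange(25)).sum()/wt.sum(),r),.066))
pts=np.array(pts);f=np.polyfit(pts[:,0],pts[:,1],1);print("rib",pts[[0,-1]],np.degrees(np.arctan(f[0])),np.std(pts[:,1]-np.polyval(f,pts[:,0])), "y at .515",np.polyval(f,.515))
# bar edges per row (top z .046)
im=cv2.imread("pics/k1.png");P=np.load("pics/k1.npy");g=cv2.cvtColor(im,6);pts=[]
for r in range(186,207):
    m=np.where(g[r,308:340]<75)[0]+308;pts.append(np.r_[cast(p,P,((m[0]+m[-1])/2,r),.046),m[-1]-m[0]+1])
pts=np.array(pts);f=np.polyfit(pts[:,0],pts[:,1],1);print("bar",pts[[0,10,-1]],np.degrees(np.arctan(f[0])))
# hob front edge yaw from top
E
```

```text
white [[ 0.5405 -0.3499  0.046 ]
 [ 0.5239 -0.3488  0.046 ]] -3.7993871676371604
broad end [[ 0.5043 -0.3388  0.046 ]
 [ 0.5043 -0.3566  0.046 ]] [ 0.5043 -0.3477  0.046 ]
drum y [[ 0.5253 -0.3287  0.016 ]
 [ 0.5253 -0.3695  0.016 ]] [ 0.5253 -0.3491  0.016 ]
drum front bottom x [[ 0.5441 -0.3494  0.    ]]
collar y [[0.5116 0.1985 0.066 ]
 [0.5116 0.166  0.066 ]] [0.5116 0.1822 0.066 ]
collar x [[0.5275 0.1822 0.065 ]] [[0.4953 0.1823 0.067 ]] [[0.5114 0.1822 0.066 ]]
rib [[0.5478 0.1854 0.066 ]
 [0.5292 0.1841 0.066 ]] 4.583520337236043 9.26288638593925e-05 y at .515 0.18282075251012558
bar [[ 0.5364 -0.3489  0.046  17.    ]
 [ 0.5263 -0.3489  0.046  17.    ]
 [ 0.5161 -0.348   0.046  17.    ]] -3.349648020228275
```

```bash
python3 - <<'E'
from h import *
ctrl.goto([.5114,.1822,.19],down(184.6-360)); ctrl.sleep(.15)
p,P=pose("wrist"); im=ctrl.read_camera("wrist"); np.save("pics/v2.npy",P); cv2.imwrite("pics/v2.png",im)
u,v=proj(p,P,[.5114,.1822,.066]).astype(int);print(u,v,ctrl.current_t(),ctrl.current_q())
v0,u0=v-37,u-37;print(u0,v0)
a=cv2.resize(im[v0:v0+75,u0:u0+75],(390,390),interpolation=cv2.INTER_NEAREST)
cv2.imwrite("pics/c4.png",cv2.convertScaleAbs(a,alpha=1.5))
E
```

```text
321 192 7.1583 [ 13.3085  23.1941  90.5125   0.0014  66.2907 -81.2825]
284 155
```

View pics/c4.png

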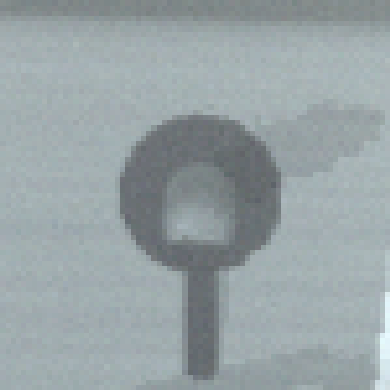

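The yaw-180 view shows the collar centred at crop (200,193), with the rib running straight down to (202,378). I'll compare the two views to get the camera bias, then grasp.

```bash
python3 - <<'E'
from h import *
p=ctrl.camera_params("wrist");P=np.load("pics/v2.npy");o=(284,155)
c=lambda x,y,z:cast(p,P,(x/5.2+o[0]-.5,y/5.2+o[1]-.5),z)
y=[c(119,194,.066),c(281,194,.066)];print(y,np.mean(y,0))
x=[c(200,114,.065),c(200,273,.067)];print(x,np.mean(x,0))
g=cv2.cvtColor(cv2.imread("pics/v2.png"),6).astype(float);pts=[]
for r in range(209,226):
    row=g[r,310:336];wt=row.max()-row;wt[wt<.4*wt.max()]=0;pts.append(cast(p,P,(310+(wt*np.arange(26)).sum()/wt.sum(),r),.066))
pts=np.array(pts);f=np.polyfit(pts[:,0],pts[:,1],1);print("rib",np.degrees(np.arctan(f[0])),np.std(pts[:,1]-np.polyval(f,pts[:,0])),np.polyval(f,.5114))
E
```

```text
[array([0.5125, 0.1662, 0.066 ]), array([0.5099, 0.1985, 0.066 ])] [0.5112 0.1823 0.066 ]
[array([0.4951, 0.1811, 0.065 ]), array([0.5274, 0.1836, 0.067 ])] [0.5113 0.1823 0.066 ]
rib 4.58960323524044 1.7710644328334117e-05 0.18249723237789156
```

Both views agree to 0.2 mm: the valve is at (0.5113, 0.1823) with yaw 4.6°, and the knob is at (0.523, -0.349) with yaw -3.5°. Now I'll grasp, lift and check the knob in hand.

```bash
python3 - <<'E'
from h import *
ctrl.goto([.523,-.349,.11],down(-3.5))
ctrl.command_gripper(.6)
print(ctrl.move_l([.523,-.349,.0195],vel=.1,contact_N=8),ctrl.current_tool_pos())
ctrl.command_gripper(0.0)
print(ctrl.current_grip_width()*91,ctrl.current_grasp_force(),ctrl.current_contact_force())
ctrl.move_l([.523,-.349,.15],vel=.15)
ctrl.goto([.5113,.1823,.17],down(4.6));ctrl.sleep(.2)
p,P=pose("wrist"); im=ctrl.read_camera("wrist"); np.save("pics/h1.npy",P); cv2.imwrite("pics/h1.png",im)
print(ctrl.current_t(),ctrl.current_tool_pos(),ctrl.current_grasp_force(),ctrl.current_q())
u,v=proj(p,P,[.5113,.1823,.17]).astype(int);print(u,v)
u0,v0=u-60,v-75;print(u0,v0)
cv2.imwrite("pics/c5.png",cv2.convertScaleAbs(cv2.resize(im[v0:v0+115,u0:u0+120],(600,575),interpolation=0),alpha=1.5))
E
```

```text
False [ 0.5233 -0.3493  0.0201]
17.65916569418945 30.00024139881134 [-0.3305 -0.3656  2.106 ]
14.8917 [0.5115 0.1819 0.17  ] 29.99973624944687 [13.2704 24.5535 91.9036 -0.0022 63.5414 98.713 ]
322 245
262 170
```

View pics/c5.png

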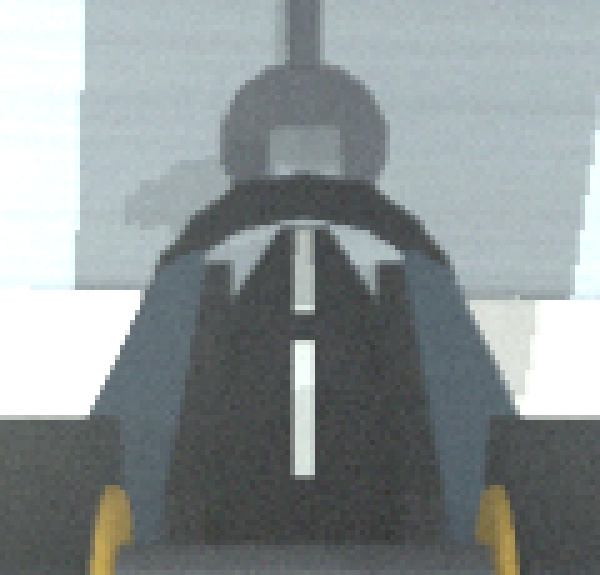

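The knob sits straight in the fingers with its white line at column ~303, in line with the rib. I'll check its fore-aft offset from the drum's front lower edge, crop (305,175), then insert it.

```bash
python3 - <<'E'
from h import *
p=ctrl.camera_params("wrist");P=np.load("pics/h1.npy");R=down(4.6)
c=lambda x,y,z:R.T@(cast(p,P,(x/5+262-.5,y/5+170-.5),z)-ctrl.current_tool_pos())
e=c(305,175,.17-.0201);print("front bottom edge in tool",e)
w=[c(303,340,.17+.026),c(303,478,.17+.026)];print("line",w)
b=c(303,222,.17-.0041);print("front top edge",b)
off=e[:2]-[.0215,0]; print("axis offset in tool",off)
if np.all(abs(off)<.003):
    off[1]=0
    t=np.array([.5113,.1823])-(R[:2,:2]@off); print(t)
    ctrl.move_l([*t,.118],vel=.08); ctrl.sleep(.2)
    print(ctrl.current_tool_pos(),ctrl.current_contact_force())
    print(ctrl.move_l([*t,.099],vel=.03,contact_N=8),ctrl.current_tool_pos(),ctrl.current_contact_force(),ctrl.current_wrist_torque(),ctrl.current_t())
E
```

```text
front bottom edge in tool [ 0.0208 -0.0003  0.0201]
line [array([ 0.0173, -0.0005, -0.026 ]), array([ 0.0007, -0.0005, -0.026 ])]
front top edge [ 0.0198 -0.0005  0.0041]
axis offset in tool [-0.0007 -0.0003]
[0.512  0.1824]
[0.5123 0.1824 0.1185] [0.8663 0.4606 0.1475]
False [0.5119 0.1823 0.099 ] [-0.9344 -1.6367 -0.2422] [-0.1905  0.1412  0.0128] 16.675
```

It slid over the shaft without resistance. Now the press.

```bash
python3 - <<'E'
from h import *
x,y=.512,.1824
for z in(.095,.093,.0915,.090,.089,.088):
    c=ctrl.move_l([x,y,z],vel=.015,contact_N=16);ctrl.sleep(.2)
    f=ctrl.current_contact_force();print(z,c,ctrl.current_tool_pos(),f,ctrl.current_grasp_force())
    if c or f[2]>16:break
print(ctrl.current_t(),ctrl.current_wrist_torque())
p,P=pose("wrist"); im=ctrl.read_camera("wrist"); cv2.imwrite("pics/e1.png",im[40:400,120:520])
E
```

```text
0.095 False [0.512  0.1823 0.0951] [-2.3003 -2.6578  4.2063] 30.000928938388824
0.093 False [0.512  0.1823 0.093 ] [-2.4947 -3.1078  5.5343] 30.001723766326904
0.0915 False [0.512  0.1823 0.0915] [-3.595  -3.8748  7.328 ] 30.002245008945465
0.09 False [0.512  0.1823 0.0902] [-3.8129 -4.2958 10.7935] 30.003187358379364
0.089 False [0.5122 0.1824 0.0899] [-7.3249 -4.8436 23.6283] 30.00943677539908
19.125 [-1.0356  1.4265 -0.0028]
```

View pics/e1.png

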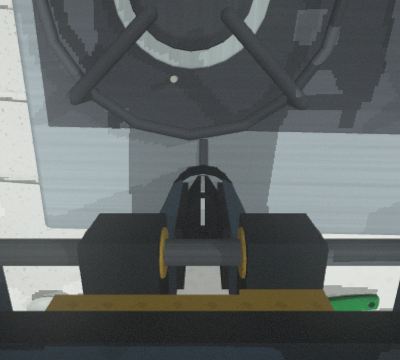

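The force rose with the spring to a hard stop at TCP z = 0.090, which is full travel. The picture shows the knob upright, with its white line (column ~203) in line with the rib. I'm handing in now.

```bash
python3 -c "
from h import *
print(ctrl.current_contact_force(),ctrl.current_grasp_force(),ctrl.current_tool_pos());print(ctrl.sign_off())"
```

```text
[-6.7318 -3.4139 23.7784] 30.00945196421526 [0.5122 0.1824 0.0899]
the job is handed in; nothing more can be done
None
```

The knob is on the bare shaft with its pointer over the flat, gripped at 30 N and pressed to the spring's hard stop (about 24 N on the tool), and I handed the job in at about 19 s; no verdict was returned.

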